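# Lock the folding shelf bracket and hold a try square in its corner

### The arm

A 6-joint arm with a two-finger parallel gripper is mounted at the origin on the work surface. World frame = base frame: x ahead of the robot, y to its left, z up, the work surface at z = 0. Lengths are in mm, angles in degrees, forces in N, time in s.
With the tool pointing down it reaches from about 325 to 925 mm from the base axis. Payload 3.1 kg.
Tool frame: the origin (TCP) lies where the fingers leave the gripper's body, on its centre line; the fingertips stand 73 mm ahead of it and the grasp point (between the pads) lies 54 mm ahead of it (r.tips_ahead is the distance from the TCP to the fingertips, in mm); z points along the fingers, y is the line along which they close (so a half turn about z gives the same grasp; the last joint's range is limited). The gripper opens to 85 mm and grips with 20 to 120 N. Pads are 22 mm wide; open, the fingers measure 114 mm over their backs; the gripper's body (76 mm by 85 mm) begins 54 mm behind the grasp point. The pads swing forward as they close: fully open they stand 13 mm farther back than shut.
Start: joints at [60.206, 12.427, 92.441, -0, 75.132, -6.429], TCP at [247.853, 573.767, 303.9] pointing down, gripper open.
Joint ranges: [-157.48, 157.48], [-44.54, 120.13], [17.64, 146.25], [-64.5, 244.5], [7.68, 150.69], [-147.95, 147.95]. Speed limits (degrees/s): [159.86, 159.86, 180, 180, 180, 180].

### API

Orientations are given as [roll, pitch, yaw] about the fixed x, y, z axes, in that order (R = Rz(yaw) Ry(pitch) Rx(roll)).
In Python, from plant import r, optics, ticket gives the robot as it stands.
- The arm moves only by the tool move_arm, never from a script. Its argument "plan" is text: rows parted by semicolons, each of 7 numbers parted by spaces: the gripper command: -1 is fully open, 1 is shut, values between are in proportion, then the shift along the tool's x, y, z in units of 0.5 m (1.0 is 0.5 m), then the turn, a rotation vector about the tool's x, y, z in units of 45 degrees (1.0 is 45 degrees). A call has 1 to 20 rows; each row shifts and turns the commanded pose from where the row before left it, along the tool's axes as they then stand; what a row does not reach is not made up. A row lasts 1/10 s, in which the tool goes at most 50 mm and 8.59 degrees, less where a joint would pass 70% of its speed; a pose out of reach is approached as far as the arm can. A call with a number of a shift or a turn outside -1 to 1 is refused whole. A call with a gripper value outside its range is refused whole. The fingers move at their own pace and stop on an object; the grip force is fixed at half the most. Time passes only in rows, so rows that do not move let the fingers close. It gives the time, the measured TCP pose, the force, the opening and the grip force at its end, in the units of the state.
- r.get_state(): the state, without advancing time (a new reading comes with each control period).
- optics.read_camera(name): name is "scene" or "top" or "wrist"; returns (picture, depth): 480x640x3 uint8, red, green, blue; 480x640 float32, mm along the optical axis (not along the pixel's ray), 0 where there is no reading.
- optics.camera_model(name): a dict with "K" (3x3 intrinsics, pixels), "xyz" and "attitude" of the camera in the world. Camera axes: x right, y up, looking along -z (the intrinsics and any distortion apply to the point x, -y, -z); pixel columns grow to the right and rows downward; lengths in mm; the calibration is good to about 2 mm. The wrist camera is an equidistant fisheye: a pixel r from the principal point sees the ray r / f radians off the axis. A picture is of the moment at which its call begins: read the wrist's pose just before it. camera_model takes no time and is no camera call; for the wrist camera it gives the pose at the moment of the call.
- ticket.sign_off(): hands the job in; it is judged then, once.
Trained networks look in the newest picture that a camera, given by its name, has taken for a name from the list of things; names that differ only in an ending like _2 or _b are one class to them, and where a whole thing is asked for, a point or a joint stands for the part that bears it (a point fixed in the world has none). Each returns a list of dicts, best first, with "conf" (0 to 1); they miss things now and then, are a little off and sometimes report something else, mostly with a low value. They report only what shows in the picture. A call takes as long as a camera call.
- optics.outline_of(camera, name): "mask" (480x640 bool, what is visible of it) and "bbox" ([left, top, right, bottom] in pixels, round what is visible of it).
The state is a dict: "t": time; "joints": joint angles; "dq": joint speeds; "effort": joint torques, N m; "ee_pos": TCP position; "orientation": TCP orientation; "wrist_force": force on the tool from outside, world axes, zero at the start; "ft_torque": the same for the moment, N m; "grip_width": finger opening in mm; "finger_force": force on a finger pad.
Only numpy, scipy, OpenCV 4.12 (cv2) and the standard library are available. Lean on these libraries where they do the work, as an engineer would, in place of code of your own. Each camera call takes 0.05 s, during which the arm holds its last target. There are 200 camera calls.

### The job

First swing the stay hook of the folding dark steel bracket down until it rests fully in its forked catch. Then pick up the try square and press it into the corner of the bracket, stock flat on the foot and the whole heel flat against the upright on the side away from the hook, pushing firmly down as well as against the upright, and finish while still gripping it and pressing it square in that corner so I can tighten the screws. Leave the other things on the shelf where they are.

Things in the scene. Friction and masses are not known exactly. Their poses are not given: they have to be found in the camera images.
- bracket: Folding dark steel shelf bracket, fixed, yaw varies. Foot plate 265 mm long (x -130 to +135 mm), 80 mm wide, 12 mm high. Origin: on the shelf surface, under the middle of the upright's front face. x is level, square to that face, pointing INTO the upright; y along the face, z up. The square goes on the -x side; hook and forked catch are on the +x side (post at x 66 to 74, prongs up to 86 mm).
- foot: The front half of the bracket's foot (x from -130 to 0 mm in the bracket frame), top 12 mm above the shelf; same origin and axes as bracket. The square's underside presses on it.
- upright: The bracket's upright plate, 14 mm thick (x 0 to +14 mm), 80 mm wide; same origin and axes as bracket. Its front face is the plane x = 0, from 12 to 137 mm above the shelf. The square's heel presses on it.
- corner (a point): The inside corner line of foot and upright, at its middle: bracket frame (0, 0, 12 mm); axes as bracket. It coincides with the square's origin when the square is home.
- latch (a joint): Angle of the stay hook, rad: 0 = down, resting in the forked catch (a stop); 1.5 = fully raised. Starts between 0.7 and 1.25. It stays where it is left by friction and needs about 1 to 2 N at its handle. It turns about a level axis along the bracket's y through latch_hinge.
- latch_hinge (a point): Pivot of the stay hook on the back of the upright: bracket frame (20, 0, 115 mm).
- latch_tip (a point): Middle of the hook's T-handle, a steel bar 16 mm thick, 40 mm long along the bracket's y, on a 9 mm rod 121 mm from the pivot. Hook down: at (115, 0, 40 mm) in the bracket frame; at joint value q it lies 121 mm from the pivot at elevation q - 0.668 rad, on the side away from the upright. Push it down from above.
- square: Try square standing on its stock, 0.19 to 0.29 kg. Dark wood stock 100 x 28 mm, 22 mm high; upright steel blade 8 mm thick (y), 40 mm wide, top at 150 mm, flush with the heel end. Origin: underside of the heel face, mid-width. x points out of the heel (stock x -100 to 0, blade x -40 to 0 mm), z up. Grip the blade near its top across its 8 mm. Home: origin at the corner, axes as the bracket's.
- owl: White ceramic owl 62 mm wide, 90 mm high, standing on the cork-topped lazy susan (fixed, 230 mm across, 27 mm high). Leave alone. Origin under its centre.
- die: Blue glass die, 25 mm. Leave alone. Origin under its centre.
- tower: Stainless steel dice tower, 80 x 80 mm, 150 mm high, with a 60 mm tray towards its +x. Leave alone. Origin under the centre of the tower.
- acrylic_box: Clear acrylic box with a sliding lid, 100 x 140 mm, 54 mm high. Leave alone. Origin under its centre.
- tape: Grey tape measure 62 x 32 mm, 60 mm high. Leave alone. Origin under its centre.
- jar: Glass jar 60 mm across, 80 mm high. Leave alone. Origin under its centre.

How it is judged (in metres and radians):
On the way, in this order (a step that is already met when the one before it is completed fails the run):
1. the stay hook rests in its catch (value of joint latch below 0.06 rad), for 0.2 s.
2. the square is pressed home in the corner, both faces touching (x of square in the frame of corner between -0.003 and 0.003 m and z of square in the frame of corner between -0.003 and 0.003 m and y of square in the frame of corner between -0.026 and 0.026 m and angle between the x axis of square and the x axis of bracket, either way round below 0.035 rad and angle between the z axis of square and the z axis of bracket, either way round below 0.035 rad and contact force between square and upright above 2 N and contact force between square and foot above 4 N and contact force between the fingers and square above 2 N), for 0.2 s.
At the end, for the whole second after the job is handed in: Hook within 0.06 rad of its stop. Square gripped (over 2 N) and still: heel within 3 mm of the upright, underside within 3 mm of the foot, within 26 mm of the corner's middle, axes within 0.035 rad of the bracket's, pressing over 2 N on the upright and over 4 N on the foot (over its weight) (all of step 2 and value of joint latch below 0.06 rad and linear speed of square below 0.02 m/s); the arm keeps its last pose, push and grip.
It fails at once if another thing on the shelf is moved more than 30 mm (distance of any of owl, die, tower, acrylic_box, tape, jar from where it was at the start of the episode above 0.03 m).
It also fails if it takes over 72 s, if anything falls off the work surface, if the arm or the gripper's body presses on something with over 40 N, if the wrist force passes 120 N, or if a joint passes its speed limit or range.

## Working session

There is one attempt and no reset: what is moved stays moved. The work goes in short steps, Python scripts to look and compute and a tool call to move; the robot and the scene stay as the last step left them, time stands still between calls to the robot, and variables do not carry over. Pictures are saved under pics/ and viewed, at most 10 in all, crops included, and the job is handed in when it is done.

Besides the shell and the picture viewer there is one more tool, called after ">>>" by a JSON object that holds its "fn" and its "kwargs", one argument or row to a line. move_arm: Moves the arm, as the interface text tells. Its arguments: {"type":"object","properties":{"plan":{"type":"string"}},"required":["plan"]}

```bash
mkdir -p pics; ls; cat > h.py <<'E'
import numpy as np, cv2
from scipy.spatial.transform import Rotation as R
from plant import r, optics, ticket
def pts(cam, depth, mask):
    m=optics.camera_model(cam); K=np.array(m["K"]); v,u=np.nonzero(mask&(depth>0)); d=depth[v,u]
    p=np.c_[(u-K[0,2])/K[0,0]*d, -(v-K[1,2])/K[1,1]*d, -d]
    return R.from_euler('xyz',m["attitude"],degrees=True).apply(p)+m["xyz"], u, v
E
python3 - <<'E'
from h import *
for c in ["scene","top"]:
    p,d=optics.read_camera(c); cv2.imwrite(f"pics/{c}1.png",p[:,:,::-1]); np.savez(f"{c}1.npz",p=p,d=d)
    print(optics.camera_model(c))
    for n in ["bracket","square","latch","latch_tip"]+(["tower","owl","acrylic_box","tape","jar","die"] if c=="top" else []):
        o=optics.outline_of(c,n)[:2]
        for q in o:
            x,u,v=pts(c,d,q["mask"]); print(c,n,round(q["conf"],2),q["bbox"],np.round(np.median(x,0)) if len(x) else 0, np.round(np.percentile(x,[2,98],axis=0)) if len(x) else 0)
            if q is o[0]: np.save(f"{c}_{n}.npy",q["mask"])
s=r.get_state();print(s)
E
```

```text
pics
{'K': array([[615.8350586 ,   0.        , 327.26722053],
       [  0.        , 615.8350586 , 250.89481343],
       [  0.        ,   0.        ,   1.        ]]), 'xyz': array([1188.67148396, -593.50518818, 1606.64880203]), 'attitude': array([32.10742012, -0.20094397, 47.50914382])}
scene bracket 0.82 [326.1, 192.1, 401.1, 285.7] [520. 163.  16.] [[383. 122.   2.]
 [646. 211. 141.]]
scene square 0.64 [251.8, 286.7, 276.6, 339.9] [ 505. -207.   26.] [[ 425. -229.    1.]
 [ 563. -172.  154.]]
scene latch 0.64 [327.1, 191.8, 355.5, 217.1] [393. 176. 134.] [[329. 162.   0.]
 [468. 245. 146.]]
scene latch_tip 0.67 [330.9, 192.4, 358.7, 221.9] [412. 176. 132.] [[363. 164.   1.]
 [487. 236. 145.]]
scene latch_tip 0.22 [407.0, 146.1, 456.7, 210.8] [508. 485.  81.] [[448. 454.  -0.]
 [584. 539. 153.]]
{'K': array([[616.56484173,   0.        , 310.05114374],
       [  0.        , 616.56484173, 242.04842859],
       [  0.        ,   0.        ,   1.        ]]), 'xyz': array([ 419.91262609,   50.49528736, 1543.04603105]), 'attitude': array([  4.43324107,   0.16920014, -91.28913997])}
top brac
[... 1578 characters left out ...]
3.]
 [521. 204. 142.]]
{'t': 0.8, 'joints': array([ 6.02056916e+01,  1.24236032e+01,  9.24393679e+01, -1.68175645e-03,
        7.51308801e+01, -6.42816220e+00]), 'dq': array([-0.03258205, -0.13692067, -0.04703791,  0.06632639,  0.05088541,
        0.02989721]), 'effort': array([-9.71798181e-04, -3.96833110e+01, -3.04232919e+01, -1.15585735e-04,
        6.18130707e-04, -4.84100823e-06]), 'ee_pos': array([247.87359671, 573.77505686, 303.95700681]), 'orientation': array([1.79994072e+02, 2.30367470e-03, 1.56634285e+02]), 'wrist_force': array([ 0.14338502, -0.00323091,  0.14856617]), 'ft_torque': array([ 0.00297345, -0.02514567,  0.00720577]), 'finger_force': 0.0, 'grip_width': 85.49857769277688}
```

```bash
python3 - <<'E'
from h import *
for c in ["top","scene"]:
    d=np.load(f"{c}1.npz")["d"]
    for n,bands in [("bracket",[(5,20),(120,150)]),("square",[(15,35),(130,165)]),("latch_tip",[(30,160)])]:
        m=np.load(f"{c}_{n}.npy"); 
        x,u,v=pts(c,d,cv2.dilate(m.astype(np.uint8),np.ones((3,3)))>0)
        for a,b in bands:
            s=x[(x[:,2]>a)&(x[:,2]<b)]
            if len(s)<8: print(c,n,a,len(s)); continue
            k=cv2.minAreaRect(s[:,:2].astype(np.float32)); mu=s[:,:2].mean(0); w,V=np.linalg.eigh(np.cov((s[:,:2]-mu).T))
            print(c,n,a,len(s),np.round(k[0],1),np.round(k[1],1),round(k[2],1),"pca",round(np.degrees(np.arctan2(V[1,1],V[0,1])),1),np.round(np.median(s,0),1))
t=cv2.imread("pics/top1.png"); cv2.imwrite("pics/a.png",np.hstack([cv2.resize(t[180:330,225:305],(400,600)[::1],interpolation=2)[:600],cv2.resize(t[215:290,385:445],(400,600),interpolation=2)]))
E
```

```text
top bracket 5 2828 [508.3 165.7] [ 84.8 286.1] 84.4 pca 174.8 [535.8 161.4  12. ]
top bracket 120 541 [446.3 167. ] [ 78.4 148.4] 88.1 pca 174.4 [477.4 171.6 135.1]
top square 15 353 [ 514.1 -210.6] [ 29.5 100. ] 76.1 pca 161.1 [ 526.7 -209.9   22. ]
top square 130 90 [ 484.9 -202.9] [ 9.2 39.5] 78.7 pca 166.8 [ 484.9 -202.4  148.7]
top latch_tip 30 326 [436.5 177.2] [128.4  39. ] 0.0 pca 174.8 [411.  171.8 131.8]
scene bracket 5 1486 [474.1 198.5] [145.7 369. ] 83.5 pca 175.3 [551.5 158.3  12.8]
scene bracket 120 350 [447.5 172. ] [ 83.2 150.4] 86.4 pca 174.0 [505.3 173.9 135.1]
scene square 15 280 [ 515.2 -207.6] [ 29.3 104.4] 76.3 pca 169.3 [ 523.9 -209.9   23.6]
scene square 130 63 [ 486.5 -200.4] [ 9.4 42.1] 77.3 pca 169.8 [ 487.8 -202.1  149.3]
scene latch_tip 30 181 [435.9 174.5] [ 40.  127.6] 84.8 pca 175.8 [411.8 175.7 132.8]
```

View pics/a.png

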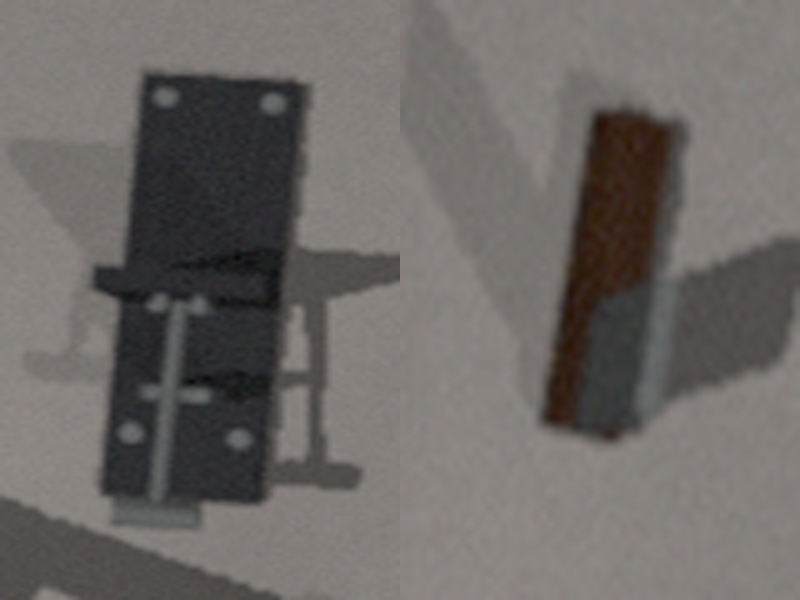

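View pics/scene1.png

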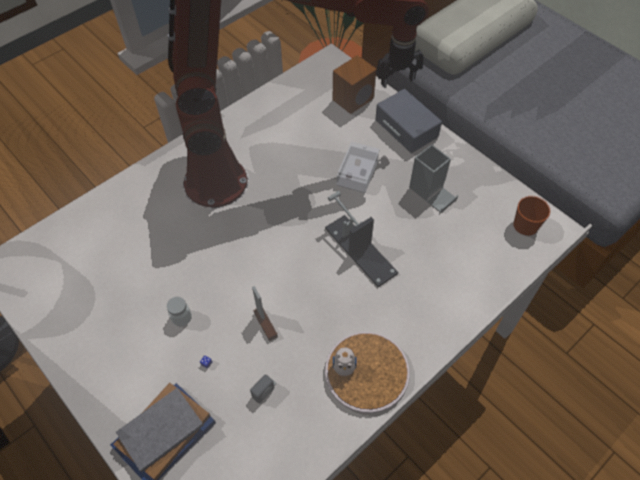

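```bash
python3 - <<'E'
from h import *
for c in ["top","scene"]:
    d=np.load(f"{c}1.npz")["d"]
    m=np.load(f"{c}_bracket.npy")|np.load(f"{c}_latch_tip.npy")
    x,u,v=pts(c,d,cv2.dilate(m.astype(np.uint8),np.ones((3,3)))>0)
    s=x[(x[:,2]>115)&(x[:,0]<388)]; print(c,"tip",len(s),np.round(np.percentile(s,[2,50,98],axis=0),1))
    yaw=np.radians(174.6); ax=np.array([np.cos(yaw),np.sin(yaw)])
    s=x[(x[:,2]>133)&(x[:,2]<142)&(x[:,0]>488)]
    k=cv2.minAreaRect(s[:,:2].astype(np.float32)); print("upr",len(s),k,np.median(s,0)); ctr=np.array(k[0])
    s=x[(x[:,2]>6)&(x[:,2]<17)&(x[:,0]>535)]
    k=cv2.minAreaRect(s[:,:2].astype(np.float32)); print("foot front",k)
    b=(x[:,:2]-ctr)@ax
    for z0 in(115,118,122,126,130,133,136): 
        q=(x[:,2]>z0)&(x[:,2]<z0+4)&(b>20); print(z0,q.sum(),np.round(np.median(b[q]),0) if q.any() else "")
E
```

```text
top tip 115 [[372.4 158.1 128.6]
 [379.8 175.5 138.8]
 [386.6 196.4 144.7]]
upr 188 ((512.2189331054688, 164.83627319335938), (79.18721008300781, 14.074068069458008), 84.7439193725586) [511.79972699 162.29875582 136.62986172]
foot front ((591.057861328125, 157.44650268554688), (82.55445098876953, 117.775634765625), 82.97578430175781)
115 13 28.0
118 21 42.0
122 42 58.0
126 47 75.0
130 43 99.0
133 58 125.0
136 55 130.0
scene tip 63 [[373.4 159.7 130.7]
 [382.3 178.  139.4]
 [387.5 199.  146.9]]
upr 117 ((513.1244506835938, 168.18588256835938), (82.64397430419922, 18.235815048217773), 83.34976959228516) [513.23135797 168.15483618 137.39116108]
foot front ((594.6589965820312, 161.37646484375), (95.04641723632812, 120.56231689453125), 87.32683563232422)
115 11 42.0
118 11 49.0
122 21 66.0
126 19 73.0
130 35 109.0
133 31 126.0
136 29 127.0
```

```bash
cat >> h.py <<'E'
def go(*wps):
    s=r.get_state(); p=np.array(s["ee_pos"]); q=R.from_euler('xyz',s["orientation"],degrees=True)
    print("t",round(s["t"],1),"p",np.round(p,1),np.round(s["orientation"],2),"F",np.round(s["wrist_force"],1),"w",round(s["grip_width"],1))
    for w in wps:
        t=np.array(w[:3],float); q2=R.from_euler('xyz',[180,0,w[3]],degrees=True)
        print(w,"shift",np.round(q.inv().apply(t-p)/500,4),"then turn",np.round((q.inv()*q2).as_rotvec(degrees=True)/45,4)); p,q=t,q2
yaw=np.radians(174.7); AX=np.array([np.cos(yaw),np.sin(yaw)]); AY=np.array([-AX[1],AX[0]]); O=np.array([519.3,164.2])
def B(x,y,z): return [*(O+x*AX+y*AY),z]
E
python3 - <<'E'
from h import *
L=[]
for q in (.95,.8,.65,.5,.35,.2,.1,0):
    e=q-.668; L.append((*B(20+121*np.cos(e)+6,0,115+121*np.sin(e)+8+73),174.7))
go(*L)
E
```

```text
t 0.8 p [247.9 573.8 304. ] [179.99   0.   156.63] F [ 0.1 -0.   0.1] w 85.5
(np.float64(377.68743854051843), np.float64(177.33700013233957), np.float64(229.67154185923405), 174.7) shift [-0.5528 -0.6249  0.1485] then turn [ 1.000e-04  1.000e-04 -4.015e-01]
(np.float64(373.97659134901585), np.float64(177.68124501812824), np.float64(211.92565770383806), 174.7) shift [ 0.0075 -0.      0.0355] then turn [0. 0. 0.]
(np.float64(372.9479870354146), np.float64(177.7766657552764), np.float64(193.8221176100947), 174.7) shift [ 0.0021 -0.      0.0362] then turn [0. 0. 0.]
(np.float64(374.62472583505894), np.float64(177.6211193997426), np.float64(175.76748805959278), 174.7) shift [-0.0034 -0.      0.0361] then turn [0. 0. 0.]
(np.float64(378.9691518093432), np.float64(177.21809918733413), np.float64(158.1672371085647), 174.7) shift [-0.0087  0.      0.0352] then turn [0. 0. 0.]
(np.float64(385.88369851691164), np.float64(176.5766560831616), np.float64(141.41662844948087), 174.7) shift [-0.0139  0.      0.0335] then turn [0. 0. 0.]
(np.float64(391.8468352409988), np.float64(176.0234726146463), np.float64(130.90839259426457), 174.7) shift [-0.012 -0.     0.021] then turn [0. 0. 0.]
(np.float64(398.8247691038657), np.float64(175.3761492618647), np.float64(121.05053056382167), 174.7) shift [-0.014  -0.      0.0197] then turn [0. 0. 0.]
```

>>> {"fn": "move_arm", "kwargs": {
  "plan": "1 -0.0325 -0.0368 0.0065 0 0 0;1 -0.0325 -0.0368 0.0065 0 0 0;1 -0.0325 -0.0368 0.0065 0 0 0;1 -0.0325 -0.0368 0.0065 0 0 0;1 -0.0325 -0.0368 0.0065 0 0 0;1 -0.0325 -0.0368 0.0065 0 0 0;1 -0.0325 -0.0368 0.0065 0 0 0;1 -0.0325 -0.0368 0.0065 0 0 0;1 -0.0325 -0.0368 0.0065 0 0 0;1 -0.0325 -0.0368 0.0065 0 0 0;1 -0.0325 -0.0368 0.0065 0 0 0;1 -0.0325 -0.0368 0.0065 0 0 0;1 -0.0325 -0.0368 0.0065 0 0 0;1 -0.0325 -0.0368 0.0065 0 0 0;1 -0.0325 -0.0368 0.0065 0 0 0;1 -0.0325 -0.0368 0.0065 0 0 0;1 -0.0325 -0.0368 0.0065 0 0 0;1 0 0 0 0 0 -0.134;1 0 0 0 0 0 -0.134;1 0 0 0 0 0 -0.134"
}}

```text
t: 2.8
ee_pos: [377.6, 176.7, 248.8]
orientation: [180.0, 0.0, 174.9]
wrist_force: [0.7, -0.1, 0.1]
grip_width: -0.0
finger_force: 0.0
```

>>> {"fn": "move_arm", "kwargs": {
  "plan": "1 0.004 0 0.019 0 0 0;1 0.003 0 0.019 0 0 0;1 0.003 0 0.018 0 0 0;1 0.002 0 0.018 0 0 0;1 0.001 0 0.018 0 0 0;1 0.001 0 0.018 0 0 0;1 -0.001 0 0.018 0 0 0;1 -0.002 0 0.018 0 0 0;1 -0.004 0 0.018 0 0 0;1 -0.005 0 0.018 0 0 0;1 0 0 0 0 0 0"
}}

```text
t: 3.9
ee_pos: [375.9, 176.9, 156.2]
orientation: [-179.9, -0.1, 174.7]
wrist_force: [-0.3, 0.0, 0.1]
grip_width: -0.2
finger_force: 0.0
```

```bash
python3 - <<'E'
from h import *
go()
a,d=optics.read_camera("scene")
b,_=optics.read_camera("wrist")
cv2.imwrite("pics/b.png",np.hstack([cv2.resize(a[150:300,280:420],(400,428),interpolation=2),cv2.resize(b,(400,428))])[:,:,::-1])
E
```

```text
t 3.9 p [375.9 176.9 156.2] [-1.7994e+02 -1.3000e-01  1.7471e+02] F [-0.3  0.   0.1] w -0.2
```

View pics/b.png

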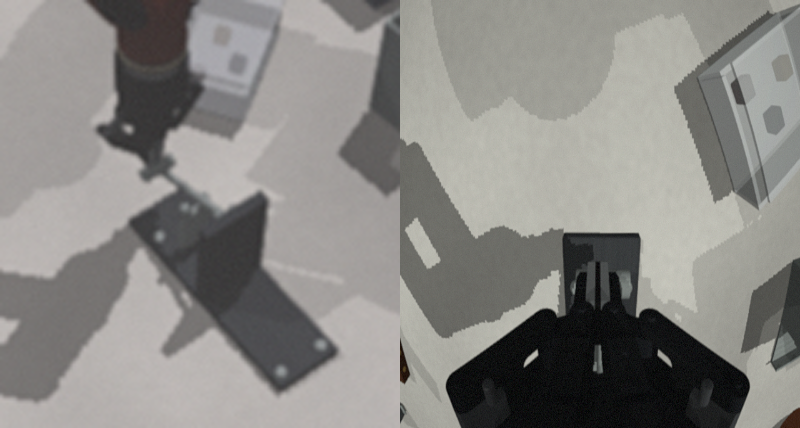

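>>> {"fn": "move_arm", "kwargs": {
  "plan": "1 -0.008 0 0.014 0 0 0;1 -0.008 0 0.014 0 0 0;1 -0.009 0 0.013 0 0 0;1 -0.009 0 0.012 0 0 0;1 -0.01 0 0.01 0 0 0;1 0 0 0.004 0 0 0;1 0 0 0 0 0 0;1 0 0 0 0 0 0"
}}

```text
t: 4.8
ee_pos: [398.3, 175.1, 124.1]
orientation: [-180.0, -0.0, 174.7]
wrist_force: [0.7, -0.1, -0.8]
grip_width: 0.0
finger_force: 0.0
```

>>> {"fn": "move_arm", "kwargs": {
  "plan": "1 0 0 0.004 0 0 0;1 0 0 0.004 0 0 0;1 0 0 0.004 0 0 0;1 0 0 0 0 0 0;1 0 0 0 0 0 0;1 0 0 0 0 0 0"
}}

```text
t: 5.4
ee_pos: [398.9, 175.4, 120.1]
orientation: [-180.0, 0.0, 174.7]
wrist_force: [-3.9, -1.6, 14.4]
grip_width: -0.2
finger_force: 7.2
```

>>> {"fn": "move_arm", "kwargs": {
  "plan": "1 0 0 -0.02 0 0 0;1 0 0 -0.03 0 0 0;1 0 0 -0.04 0 0 0;1 0 0 -0.04 0 0 0;1 0 0 -0.04 0 0 0;1 0 0 -0.04 0 0 0;-1 0 0 -0.04 0 0 0;-1 0 0 -0.02 0 0 0"
}}

```text
t: 6.2
ee_pos: [399.1, 175.4, 255.2]
orientation: [179.9, 0.2, 174.7]
wrist_force: [0.2, 0.5, -0.3]
grip_width: 28.2
finger_force: 0.0
```

```bash
python3 - <<'E'
from h import *
go((485.3,-202.5,250,167))
for c in("top","scene"):
    p,d=optics.read_camera(c); 
    m=np.zeros((480,640),bool); m[150:330,220:420]=1
    x,u,v=pts(c,d,m); b=(x[:,:2]-O)@AX; y=(x[:,:2]-O)@AY
    for a in range(20,150,10):
        q=(b>a)&(b<a+10)&(abs(y)<20 if a>102 else abs(y)<5)&(x[:,2]<180)
        print(c,a,np.round(np.percentile(x[q,2],[10,50,90])) if q.any() else "",end=";")
    cv2.imwrite(f"pics/{c}3.png",cv2.resize(p[170:320,270:420],(600,600),interpolation=2)[:,:,::-1])
E
```

```text
t 6.2 p [399.1 175.4 255.2] [179.93   0.19 174.73] F [ 0.2  0.5 -0.3] w 28.2
(485.3, -202.5, 250, 167) shift [-0.2411 -0.7367  0.0103] then turn [0.0018 0.0041 0.1718]
top 20 [  8. 109. 119.];top 30 [ 11.  19. 111.];top 40 [  9.  18. 102.];top 50 [14. 92. 97.];top 60 ;top 70 ;top 80 ;top 90 ;top 100 ;top 110 ;top 120 ;top 130 ;top 140 ;scene 20 [118. 124. 126.];scene 30 [104. 107. 113.];scene 40 [100. 104. 107.];scene 50 [11. 91. 94.];scene 60 [14. 45. 80.];scene 70 [21. 67. 80.];scene 80 [27. 69. 72.];scene 90 [ 9. 16. 65.];scene 100 [12. 43. 54.];scene 110 [ 9. 35. 51.];scene 120 [10. 15. 47.];scene 130 [ 6. 11. 12.];scene 140 [-2.  4.  7.];
```

View pics/scene3.png

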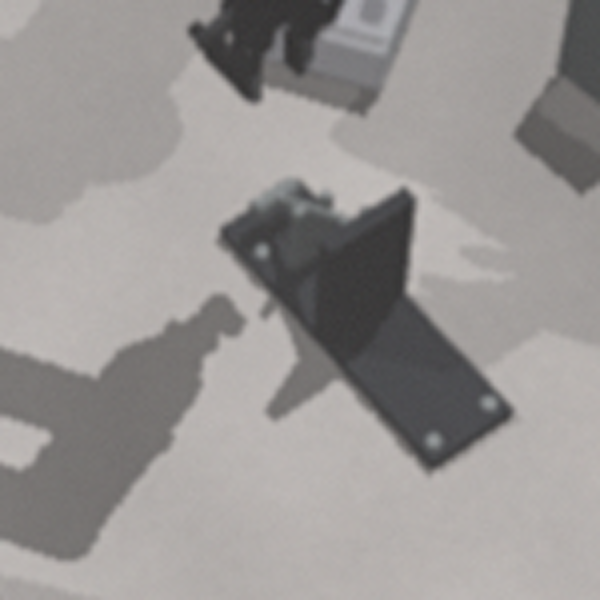

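>>> {"fn": "move_arm", "kwargs": {
  "plan": "-1 -0.0151 -0.046 0 0 0 0;-1 -0.0151 -0.046 0 0 0 0;-1 -0.0151 -0.046 0 0 0 0;-1 -0.0151 -0.046 0 0 0 0;-1 -0.0151 -0.046 0 0 0 0;-1 -0.0151 -0.046 0 0 0 0;-1 -0.0151 -0.046 0 0 0 0;-1 -0.0151 -0.046 0 0 0 0;-1 -0.0151 -0.046 0 0 0 0;-1 -0.0151 -0.046 0 0 0 0;-1 -0.0151 -0.046 0 0 0 0;-1 -0.0151 -0.046 0 0 0 0;-1 -0.0151 -0.046 0 0 0 0;-1 -0.0151 -0.046 0 0 0 0;-1 -0.0151 -0.046 0 0 0 0;-1 -0.0151 -0.046 0 0 0 0;-1 0 0 0 0 0 0.086;-1 0 0 0 0 0 0.086;-1 0 0 0 0 0 0"
}}

```text
t: 8.2
ee_pos: [484.0, -202.3, 251.4]
orientation: [179.9, -0.2, 167.0]
wrist_force: [-0.4, -0.4, 0.6]
grip_width: 85.4
finger_force: 0.0
```

```bash
python3 - <<'E'
from h import *
go((485.3,-202.5,250,167),(485.3,-202.5,184,167))
m=optics.camera_model("wrist"); p,d=optics.read_camera("wrist")
print(m)
cv2.imwrite("pics/w4.png",p[:,:,::-1])
p,d=optics.read_camera("top"); mk=np.zeros((480,640),bool); mk[170:330,220:300]=1
x,u,v=pts("top",d,mk); b=(x[:,:2]-O)@AX; y=(x[:,:2]-O)@AY
for a in range(20,150,10):
    q=(b>a)&(b<a+10)&(abs(y)<(15 if a>102 else 3))
    print(a,np.round(np.percentile(x[q,2],[10,50,90])) if q.any() else "",end=";")
E
```

```text
t 8.2 p [ 484.  -202.3  251.4] [ 1.7995e+02 -1.6000e-01  1.6696e+02] F [-0.4 -0.4  0.6] w 85.4
(485.3, -202.5, 250, 167) shift [-0.0026  0.0002  0.0027] then turn [ 0.0011 -0.0036 -0.0009]
(485.3, -202.5, 184, 167) shift [ 0.    -0.     0.132] then turn [0. 0. 0.]
{'K': array([[371.64829954,   0.        , 316.06607382],
       [  0.        , 371.64829954, 239.64291763],
       [  0.        ,   0.        ,   1.        ]]), 'xyz': array([ 406.70155486, -185.10428352,  322.18487286]), 'attitude': array([-1.78630877e+01, -6.19434106e-02,  7.69625574e+01])}
20 [ 11. 113. 119.];30 [ 10. 106. 112.];40 [ 10.  56. 103.];50 [12. 89. 99.];60 [10. 81. 89.];70 [11. 74. 82.];80 [ 9. 66. 74.];90 [13. 59. 63.];100 [15. 49. 55.];110 [42. 48. 51.];120 [ 8. 15. 42.];130 [-1.  6. 15.];140 [-5.  1.  6.];
```

View pics/w4.png

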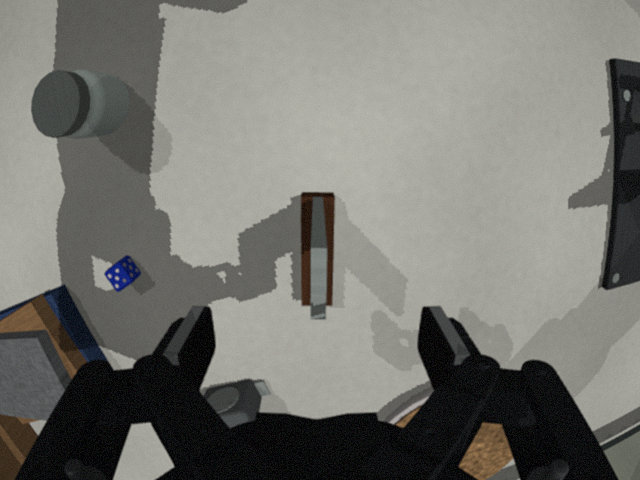

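>>> {"fn": "move_arm", "kwargs": {
  "plan": "-1 -0.003 0 0.02 0 0 0;-1 0 0 0.03 0 0 0;-1 0 0 0.03 0 0 0;-1 0 0 0.03 0 0 0;-1 0 0 0.02 0 0 0;-1 0 0 0.004 0 0 0;1 0 0 0 0 0 0;1 0 0 0 0 0 0;1 0 0 0 0 0 0;1 0 0 0 0 0 0;1 0 0 0 0 0 0;1 0 0 0 0 0 0;1 0 0 0 0 0 0;1 0 0 0 0 0 0;1 0 0 0 0 0 0;1 0 0 0 0 0 0;1 0 0 0 0 0 0;1 0 0 0 0 0 0"
}}

```text
t: 10.1
ee_pos: [486.5, -202.9, 186.7]
orientation: [-180.0, 0.0, 167.0]
wrist_force: [-1.2, -0.1, 5.5]
grip_width: 7.1
finger_force: 59.5
```

```bash
python3 - <<'E'
from h import *
print(B(-66,0,0),B(-21.5,0,0))
s=r.get_state()["ee_pos"]
go((*s[:2],246,167),(*B(-66,0,246),167),(*B(-66,0,246),174.7),(*B(-66,0,206),174.7),(*B(-31,0,206),174.7))
E
```

```text
[np.float64(585.0178300801824), np.float64(158.10354122852692), 0] [np.float64(540.7080810109685), np.float64(162.21403236989892), 0]
t 10.1 p [ 486.5 -202.9  186.7] [-1.8000e+02  3.0000e-02  1.6698e+02] F [-1.2 -0.1  5.5] w 7.1
(np.float64(486.46618343950104), np.float64(-202.85132718264705), 246, 167) shift [-1.000e-04 -0.000e+00 -1.187e-01] then turn [-0.0001  0.0006 -0.0004]
(np.float64(585.0178300801824), np.float64(158.10354122852692), 246, 167) shift [-0.0297  0.7477  0.    ] then turn [0. 0. 0.]
(np.float64(585.0178300801824), np.float64(158.10354122852692), 246, 174.7) shift [0. 0. 0.] then turn [ 0.      0.     -0.1711]
(np.float64(585.0178300801824), np.float64(158.10354122852692), 206, 174.7) shift [-0.   -0.    0.08] then turn [0. 0. 0.]
(np.float64(550.167465643722), np.float64(161.3365117891566), 206, 174.7) shift [0.07 0.   0.  ] then turn [0. 0. 0.]
```

>>> {"fn": "move_arm", "kwargs": {
  "plan": "1 0 0 -0.02 0 0 0;1 0 0 -0.03 0 0 0;1 0 0 -0.03 0 0 0;1 0 0 -0.03 0 0 0;1 0 0 -0.01 0 0 0;1 0 0 0 0 0 0"
}}

```text
t: 10.7
ee_pos: [487.0, -203.2, 248.0]
orientation: [-179.9, 0.2, 167.0]
wrist_force: [0.1, 0.6, -1.7]
grip_width: 7.6
finger_force: 58.5
```

>>> {"fn": "move_arm", "kwargs": {
  "plan": "1 -0.0015 0.02 0 0 0 0;1 -0.0015 0.035 0 0 0 0;1 -0.0015 0.04 0 0 0 0;1 -0.0015 0.04 0 0 0 0;1 -0.0015 0.04 0 0 0 0;1 -0.0015 0.04 0 0 0 0;1 -0.0015 0.04 0 0 0 0;1 -0.0015 0.04 0 0 0 0;1 -0.0015 0.04 0 0 0 0;1 -0.0015 0.04 0 0 0 0;1 -0.0015 0.04 0 0 0 0;1 -0.0015 0.04 0 0 0 0;1 -0.0015 0.04 0 0 0 0;1 -0.0015 0.04 0 0 0 0;1 -0.0015 0.04 0 0 0 0;1 -0.0015 0.04 0 0 0 0;1 -0.0015 0.04 0 0 0 0;1 -0.0015 0.04 0 0 0 0;1 -0.0015 0.035 0 0 0 0;1 -0.0015 0.02 0 0 0 0"
}}

```text
t: 12.7
ee_pos: [584.9, 161.0, 245.2]
orientation: [-180.0, -0.1, 167.1]
wrist_force: [-1.1, -0.3, -2.3]
grip_width: 6.8
finger_force: 58.6
```

>>> {"fn": "move_arm", "kwargs": {
  "plan": "1 0 0 0 0 0 -0.04;1 0 0 0 0 0 -0.05;1 0 0 0 0 0 -0.05;1 0 0 0 0 0 -0.03;1 0 0 0.02 0 0 0;1 0 0 0.02 0 0 0;1 0 0 0 0 0 0"
}}

```text
t: 13.4
ee_pos: [583.5, 158.9, 223.1]
orientation: [-179.9, -0.3, 174.6]
wrist_force: [-0.1, -0.1, -2.9]
grip_width: 7.0
finger_force: 58.5
```

```bash
python3 - <<'E'
from h import *
go((*B(-66,0,206),174.7))
a,_=optics.read_camera("scene"); w,d=optics.read_camera("wrist")
cv2.imwrite("pics/c5.png",np.hstack([cv2.resize(a[150:300,300:440],(400,428),interpolation=2),cv2.resize(w[100:400,150:490],(400,428))])[:,:,::-1])
E
```

```text
t 13.4 p [583.5 158.9 223.1] [-179.92   -0.31  174.61] F [-0.1 -0.1 -2.9] w 7.0
(np.float64(585.0178300801824), np.float64(158.10354122852692), 206, 174.7) shift [-0.0033 -0.0012  0.0341] then turn [-0.0018 -0.0069 -0.0021]
```

View pics/c5.png

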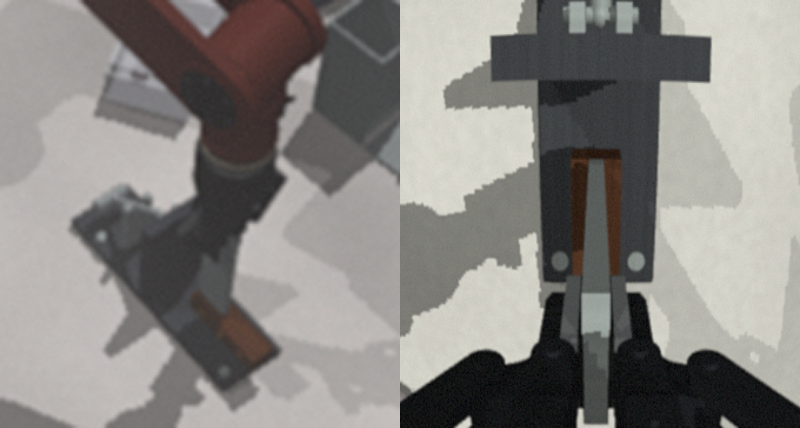

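>>> {"fn": "move_arm", "kwargs": {
  "plan": "1 0.015 0 0.015 0 0 0;1 0.015 0 0.012 0 0 0;1 0.015 0 0.01 0 0 0;1 0.015 0 0.004 0 0 0;1 0.01 0 0 0 0 0;1 0 0 0 0 0 0;1 0 0 0 0 0 0"
}}

```text
t: 14.2
ee_pos: [550.8, 162.6, 206.2]
orientation: [180.0, 0.1, 174.6]
wrist_force: [-0.4, 1.5, -2.6]
grip_width: 7.0
finger_force: 58.6
```

>>> {"fn": "move_arm", "kwargs": {
  "plan": "1 0.005 0 0.004 0 0 0;1 0.005 0 0.004 0 0 0;1 0 0 0.003 0 0 0;1 0 0 0.002 0 0 0;1 0 0 0.002 0 0 0;1 0 0 0 0 0 0;1 0 0 0 0 0 0"
}}

```text
t: 14.9
ee_pos: [545.7, 163.0, 198.7]
orientation: [180.0, 0.0, 174.6]
wrist_force: [-2.1, 0.1, 3.4]
grip_width: 7.1
finger_force: 59.1
```

>>> {"fn": "move_arm", "kwargs": {
  "plan": "1 0.003 0 0 0 0 0;1 0.003 0 0 0 0 0;1 0.002 0 0 0 0 0;1 0.002 0 0 0 0 0;1 0 0 0 0 0 0;1 0 0 0 0 0 0"
}}

```text
t: 15.5
ee_pos: [541.0, 163.5, 198.7]
orientation: [180.0, 0.1, 174.6]
wrist_force: [1.4, -0.2, 3.1]
grip_width: 7.3
finger_force: 59.3
```

>>> {"fn": "move_arm", "kwargs": {
  "plan": "1 0.002 0 0.001 0 0 0;1 0.002 0 0.001 0 0 0;1 0.001 0 0 0 0 0;1 0 0 0 0 0 0;1 0 0 0 0 0 0;1 0 0 0 0 0 0"
}}

```text
t: 16.1
ee_pos: [540.3, 163.6, 198.8]
orientation: [180.0, 0.4, 174.6]
wrist_force: [5.8, -0.6, 4.5]
grip_width: 7.1
finger_force: 59.5
```

>>> {"fn": "move_arm", "kwargs": {
  "plan": "1 0.001 0 0.003 0 0 0;1 0.001 0 0.003 0 0 0;1 0 0 0.003 0 0 0;1 0 0 0 0 0 0;1 0 0 0 0 0 0;1 0 0 0 0 0 0;1 0 0 0 0 0 0"
}}

```text
t: 16.8
ee_pos: [540.5, 163.9, 198.6]
orientation: [179.9, 0.5, 174.7]
wrist_force: [0.3, -2.0, 20.3]
grip_width: 7.1
finger_force: 62.4
```

```bash
python3 - <<'E'
from h import *
go(); s=r.get_state(); print(s["ft_torque"])
a,_=optics.read_camera("scene"); w,d=optics.read_camera("wrist")
cv2.imwrite("pics/c6.png",np.hstack([cv2.resize(a[150:300,300:440],(400,428),interpolation=2),cv2.resize(w[100:400,150:490],(400,428))])[:,:,::-1])
E
```

```text
t 16.8 p [540.5 163.9 198.6] [179.95   0.48 174.65] F [ 0.3 -2.  20.3] w 7.1
[-0.51941174  0.35698418 -0.06422938]
```

View pics/c6.png

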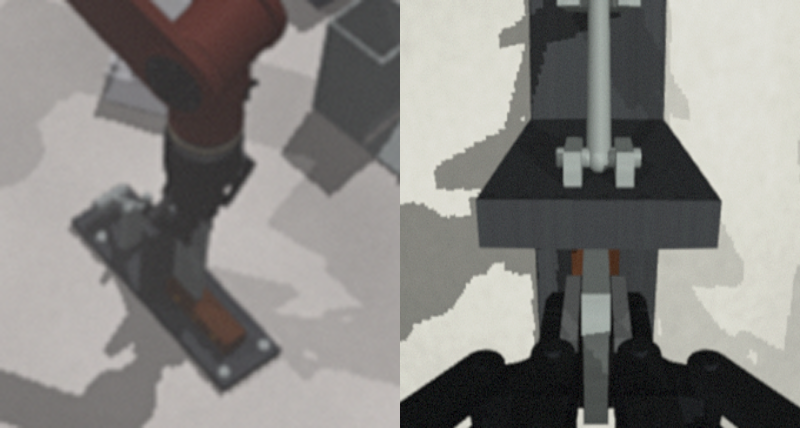

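>>> {"fn": "move_arm", "kwargs": {
  "plan": "1 0.002 0 -0.001 0 0 0;1 0.002 0 -0.001 0 0 0;1 0.002 0 -0.001 0 0 0;1 0.002 0 0 0 0 0;1 0 0 0 0 0 0;1 0 0 0 0 0 0;1 0 0 0 0 0 0;1 0 0 0 0 0 0"
}}

```text
t: 17.7
ee_pos: [539.5, 163.9, 198.8]
orientation: [179.9, 1.0, 174.6]
wrist_force: [12.1, -1.2, 6.2]
grip_width: 7.1
finger_force: 60.0
```

>>> {"fn": "move_arm", "kwargs": {
  "plan": "1 -0.001 0 0.001 0 0.01 0;1 -0.001 0 0.001 0 0.01 0;1 -0.001 0 0.001 0 0.01 0;1 0 0 0 0 0.005 0;1 0 0 0 0 0 0;1 0 0 0 0 0 0;1 0 0 0 0 0 0;1 0 0 0 0 0 0"
}}

```text
t: 18.5
ee_pos: [541.0, 164.0, 198.7]
orientation: [179.9, -0.5, 174.7]
wrist_force: [7.0, -1.5, 13.9]
grip_width: 7.1
finger_force: 61.4
```

>>> {"fn": "move_arm", "kwargs": {
  "plan": "1 0.001 0 0 0 -0.005 0;1 0.001 0 0 0 -0.005 0;1 0.001 0 0 0 0 0;1 0 0 0 0 0 0;1 0 0 0 0 0 0;1 0 0 0 0 0 0;1 0 0 0 0 0 0"
}}

```text
t: 19.2
ee_pos: [540.4, 164.0, 198.7]
orientation: [179.9, 0.0, 174.6]
wrist_force: [10.4, -2.8, 10.5]
grip_width: 7.2
finger_force: 60.8
```

```bash
python3 - <<'E'
from h import *
go(); print(r.get_state()["ft_torque"])
x,d=optics.read_camera("top"); 
for n in("square","bracket"):
    for q in optics.outline_of("top",n)[:1]:
        p,u,v=pts("top",d,q["mask"]); b=(p[:,:2]-O)@AX; y=(p[:,:2]-O)@AY
        for z0,z1 in((5,18),(27,42),(128,145)):
            k=(p[:,2]>z0)&(p[:,2]<z1)
            if k.sum()>5: print(n,z0,k.sum(),np.round(np.percentile(b[k],[2,98]),1),np.round(np.percentile(y[k],[2,98]),1),np.round(np.median(p[k,2]),1))
s=np.array([r.get_state()["wrist_force"]]);print(s)
E
```

```text
t 19.2 p [540.4 164.  198.7] [1.7985e+02 2.0000e-02 1.7464e+02] F [10.4 -2.8 10.5] w 7.2
[-0.4453983  -1.47954754  0.01753526]
square 5 12 [-40.3 -14.8] [555.3 571.5] 13.5
square 27 24 [-39.4 -15.7] [554.8 578.8] 29.1
bracket 5 537 [-128.3   64.4] [-38.7  38.2] 12.0
bracket 128 141 [ 1.8 14.5] [-39.2  31.1] 137.1
[[11.54595607 -2.01261013 10.40308338]]
```

>>> {"fn": "move_arm", "kwargs": {
  "plan": "1 0 0 0 0 0 0;1 0 0 0 0 0 0;1 0 0 0 0 0 0;1 0 0 0 0 0 0;1 0 0 0 0 0 0"
}}

```text
t: 19.85
ee_pos: [540.4, 164.0, 198.7]
orientation: [179.9, 0.0, 174.6]
wrist_force: [10.3, -1.4, 11.0]
grip_width: 7.4
finger_force: 60.8
```

```bash
python3 - <<'E'
from h import *
go(); print(ticket.sign_off())
E
```

```text
t 19.9 p [540.4 164.  198.7] [1.7985e+02 2.0000e-02 1.7464e+02] F [10.3 -1.4 11. ] w 7.4
the job is handed in; nothing more can be done
None
```

The job is handed in with no verdict returned: the hook is down in its catch, and the gripper holds the square in the corner at about 10 N against the upright and 11 N or more down on the foot (wrist readings; the heel's contact was not seen directly).

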